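# Scrape the cured resin pats off the tilting casting tray into the waste cup

## Task

The three cured resin pats are still stuck on the casting tray. Swing the tray up by its rear handle as far as it goes, so that it stays up by itself, then take the scraper from its holder and sweep all three pats down the tray floor into the cup below the lip, without touching them with the fingers and without pushing the tray back down. Put the scraper back upright in its holder, and leave the tray up, the cup upright in its place and the loupe, the dropper bottle and the micrometer where they are.

Things in the scene. Friction and masses are not known exactly. Their poses are not given: they have to be found in the camera images.
- stand: Fixed bench stand: aluminium base plate 160 x 345 x 10 mm with two grey cheeks (black knobs outside, 167 mm over all, 120 mm high) that carry the tray. Origin on the bench; the plate spans x -80..80, y -207..138 mm. z is up, y points uphill from the cup to the tray's handle, x is parallel to the hinge line, which lies at y = -50, z = 98 mm.
- tray (a joint): Tilt of the tray about the hinge line, rad: 0 = level (start), 0.52 = raised to its stop (the handle end goes up, the lip dips). The hinges are stiff friction hinges (2.2 N m; about 12 N at the handle), so the tray stays at any angle it is left at, but a push of more than about 10 N on its floor moves it down.
- tray_handle (a point): Middle of the tray's rear handle, a round dark steel bar 12 mm thick, 92 mm long, parallel to the hinge line and 222 mm from it, 64 mm behind the tray's back wall (arms at its ends). Turns with the tray: x along the bar, y from lip to handle, z out of the floor. The bar's centre is 116 mm above the bench with the tray level, 224 mm raised.
- tray_lip (a point): Middle of the tray's open end, on the upper face of the floor. Turns with the tray: x along the lip, y up the floor, z out of it. The steel floor is flat, 104 mm wide between walls 24 mm high, 195 mm long; the hinge line is 40 mm up the floor and 4 mm under its face. Raised, the lip is 82 mm above the bench, 10 mm above the cup's rim and 34 mm inside it.
- tray_back (a point): Middle of the foot of the tray's back wall, on the floor, 195 mm from the lip; same axes as tray_lip.
- pat_1: Dull brownish grey cured resin pat, a flat oblong with round ends, 60 mm (its x) x 22 mm (its y) x 9 mm (its z), about 50 g. Origin at the centre of its underside. It lies on the tray floor, roughly across the tray, and clings there: it does not slide down by itself when the tray is raised, but a light push moves it.
- pat_2: Second pat, the same as pat_1.
- pat_3: Third pat, the same as pat_1.
- cup: Round open metal cup, slightly tapered: 147 mm wide over the rim, 116 mm at the foot, 62 mm high, wall and floor 3 mm, loose, standing on the stand's base plate between four locating pins, below the tray's lip. Origin at the centre of its underside, z up.
- cup_place (a point): Where the cup's origin belongs: on the base plate between the locating pins, 10 mm above the bench.
- scraper: Scraper, 100 mm high, about 150 g: stiff white blade 88 mm wide (its x), 4 mm thick (its y), with a black handle bar along its top, 100 mm (x) x 18 mm (y) x 28 mm (z), from 72 to 100 mm above the edge. Origin at the middle of the straight scraping edge, z towards the handle. It stands in the holder on its edge.
- scraper_grip (a point): Centre of the scraper's handle bar, 86 mm above its edge; same axes as the scraper.
- holder: Fixed grey plastic block 128 (x) x 58 (y) x 44 mm high with one slot 98 mm long (x) and 9 mm wide (y), 38 mm deep, its mouth bevelled by 6 mm all round. Origin at the centre of its underside, z up.
- holder_slot (a point): Middle of the slot's floor, 6 mm above the bench; the scraper's origin is here when it stands in the holder. x along the slot, z up.
- loupe: Black stand loupe, 38 mm wide and 43 mm high, loose, standing behind the cup. Bystander. Origin at the centre of its underside.
- oil_dropper: Brown dropper bottle, 33 mm wide and 102 mm high, loose, standing behind the holder. Bystander. Origin at the centre of its underside.
- micrometer: Outside micrometer lying flat, 52 x 124 x 17 mm, loose, to the left of the tray. Bystander. Origin at the centre of its underside.
There are look-alikes about, which are no part of the job. What is shaped like the pat_1 but purple, turquoise or yellow is not meant.

How it is judged:
By the outcome, as a careful person would: the job done as asked, in the order asked, and still so for the second after the job is handed in, with the robot touching nothing.
It also fails if it takes over 67 s, if anything falls off the work surface, if the arm or the gripper's body presses on something with over 40 N, if the wrist force passes 120 N, or if a joint passes its speed limit or range.

## Robot

A 6-joint arm with a two-finger parallel gripper is mounted at the origin on a cart in front of the work surface, level with it; the furniture and walls round the work are solid. World frame = base frame: x ahead of the robot, y to its left, z up, the work surface at z = 0. Lengths are in m, angles in rad, forces in N, time in s.
With the tool pointing down it reaches from about 0.35 to 0.775 m from the base axis. Payload 5.5 kg.
Tool frame: the origin (TCP) lies on the centre line of the jaws, within the pads' length; the fingertips stand 11 mm ahead of it and the grasp point (between the pads) lies 8 mm behind it (env.tip_reach is the distance from the TCP to the fingertips, in m); z points along the fingers, x is the direction in which the jaws open and shut, and the axes are right-handed (so a half turn about z gives the same grasp; the last joint's range is limited). The gripper opens to 85 mm and grips with 20 to 120 N. Pads are 22 mm wide; open, the fingers measure 114 mm over their backs; the gripper's body (76 mm by 85 mm) begins 54 mm behind the grasp point. The pads swing forward as they close: fully open they stand 13 mm farther back than shut.
Start: joints at [1.056, 0.313, 0.046, 1.304, 0, 1.431], TCP at [0.211, 0.535, 0.214] pointing down, gripper open.
Joint ranges: [-2.76, 2.76], [-0.86, 1.69], [-1.03, 1.26], [-2.2, 2.34], [-1.47, 1.5], [-3.14, 3.14]. Speed limits (rad/s): [2.57, 2.57, 3.14, 3.14, 3.14, 3.14].

## Interface

Orientations are given as a unit quaternion [w, x, y, z].
In Python, from workcell import env gives the robot as it stands.
- The arm moves only by the tool carry_out, never from a script. Its argument "moves" is one flat list of numbers, 7 for each row, row after row: the gripper command: -1 is shut, 1 is fully open, values between are in proportion, then the shift along the tool's x, y, z in m, then the turn, a rotation vector about the tool's x, y, z in degrees. A call has exactly 5 rows; each row shifts and turns the pose as measured when the row begins, along the tool's axes as they then stand; what a row does not reach is not made up. A row lasts 1/8 s, in which the tool goes at most 62.5 mm and 10.7 degrees, less where a joint would pass 70% of its speed; a pose out of reach is approached as far as the arm can. A call is refused whole if a number of a shift passes 0.0625 or a number of a turn 10.7, either way. A call with a gripper value outside its range is refused whole. The fingers move at their own pace and stop on an object; "squeeze" is the grip in N (left out, the last holds). Time passes only in rows, so rows that do not move let the fingers close, or fill a call up. It gives the time, the measured TCP pose, the force and the opening at its end, in the units of the state.
- env.get_state(): the state, without advancing time (a new reading comes with each control period).
- env.read_camera(name): name is "scene" or "top" or "wrist"; returns the picture (480x640x3 uint8, red, green, blue); there is no depth.
- env.calibration(name): a dict with "camera_matrix" (3x3 intrinsics, pixels), "k1" (the pictures are not rectified: a ray, as slopes to the right and down, at radius r is drawn at 1 + k1 r^2 times it, then the intrinsics apply), "rvec" (rotation vector, rad) and "tvec" (3), from world to camera coordinates, as OpenCV has them; the wrist camera has in their place "hand_eye" (4x4, takes a point from camera to tool coordinates, whose origin is the TCP and whose axes are the tool frame's). Camera axes: x right, y down, z forward; pixel columns grow to the right and rows downward; lengths in m; the calibration is good to about 2 mm. A picture is of the moment at which its call begins: read the wrist's pose just before it. calibration takes no time and is no camera call.
- env.hand_in(): hands the job in, once; it reports no verdict.
The state is a dict: "clock": time; "joint_pos": joint angles; "qvel": joint speeds; "tau": joint torques, N m; "tcp_pos": TCP position; "orientation": TCP orientation; "wrist_force": force on the tool from outside, world axes, zero at the start; "ft_torque": the same for the moment, N m; "finger_gap": finger opening in m.
Only numpy, scipy, OpenCV 4.12 (cv2) and the standard library are available. Lean on these libraries where they do the work, as an engineer would, in place of code of your own. Each camera call takes 0.05 s, during which the arm holds its last target. There are 200 camera calls.

## Working session

There is one attempt and no reset: what is moved stays moved. The work goes in short steps, Python scripts to look and compute and a tool call to move; the robot and the scene stay as the last step left them, time stands still between calls to the robot, and variables do not carry over. Pictures are saved under pics/ and viewed, about 8 in all and at most 12, crops included, and the job is handed in when it is done.

Besides the shell and the picture viewer there is one more tool, called after ">>>" by a JSON object that holds its "fn" and its "kwargs". carry_out: Moves the arm, as the interface text tells. Its arguments: {"type":"object","properties":{"moves":{"type":"array"},"squeeze":{"type":"number"}},"required":["moves"]}

```bash
mkdir -p pics; ls; python3 - <<'E'
from workcell import env
import cv2,numpy as np
s=env.get_state();print(s)
ims=[]
for n in("scene","top"):
    im=env.read_camera(n)[:,:,::-1];cv2.imwrite(f"pics/{n}0.png",im);print(n,env.calibration(n))
print(env.calibration("wrist"),env.tip_reach)
E
```

```text
pics
{'clock': 0.0, 'joint_pos': array([ 1.05633901e+00,  3.13997491e-01,  4.49634475e-02,  1.30362089e+00,
       -1.23275420e-05,  1.43119394e+00]), 'qvel': array([ 1.56561413e-03,  1.25001491e-03,  9.86404123e-05,  1.91445815e-03,
       -1.20105511e-03, -7.78104149e-04]), 'tau': array([ 1.65658636e-03, -4.80622101e+01,  2.98537213e+01,  1.91417034e-02,
        1.56783717e-04,  6.33234137e-06]), 'tcp_pos': array([0.21026494, 0.53457501, 0.21340423]), 'orientation': array([ 4.16729462e-04,  8.26479387e-01,  5.62966215e-01, -8.30646731e-04]), 'wrist_force': array([-0.19222287,  0.76762569, -0.03025529]), 'ft_torque': array([ 0.04712337,  0.00163156, -0.00185118]), 'finger_gap': 0.08538309770690962}
scene {'camera_matrix': array([[489.49928136,   0.        , 322.51204048],
       [  0.        , 489.49928136, 236.76079341],
       [  0.        ,   0.        ,   1.        ]]), 'k1': -0.0045095241018418665, 'rvec': array([ 2.29602913, -0.653643  ,  0.25834069]), 'tvec': array([-0.46589684,  0.30796164,  1.00735527])}
top {'camera_matrix': array([[554.02642981,   0.        , 320.02183068],
       [  0.        , 554.02642981, 244.04867537],
       [  0.        ,   0.        ,   1.        ]]), 'k1': -0.03273417703488871, 'rvec': array([ 2.17162196, -2.15182436,  0.16452453]), 'tvec': array([-0.00120751,  0.56926313,  1.18112898])}
{'camera_matrix': array([[417.97176603,   0.        , 322.45369716],
       [  0.        , 417.97176603, 237.32250672],
       [  0.        ,   0.        ,   1.        ]]), 'k1': -0.07716331522633754, 'hand_eye': array([[ 9.99999909e-01, -3.73246467e-04,  2.08911431e-04,
        -3.96563325e-04],
       [ 2.90274459e-04,  9.50911889e-01,  3.09461622e-01,
        -7.91590546e-02],
       [-3.14161821e-04, -3.09461533e-01,  9.50911910e-01,
        -1.60485522e-01],
       [ 0.00000000e+00,  0.00000000e+00,  0.00000000e+00,
         1.00000000e+00]])} 0.011
```

View pics/scene0.png

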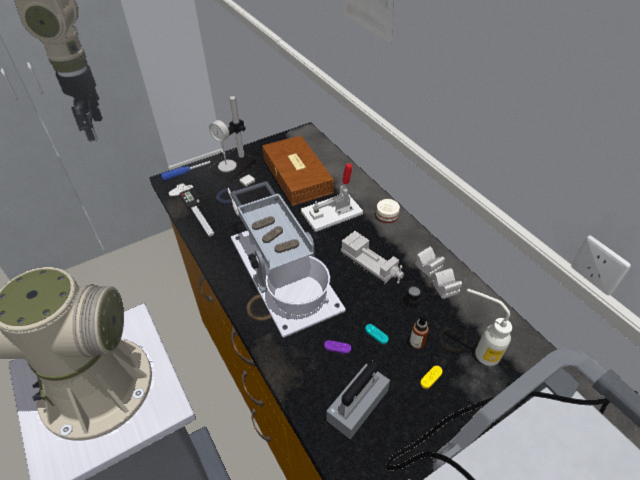

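View pics/top0.png

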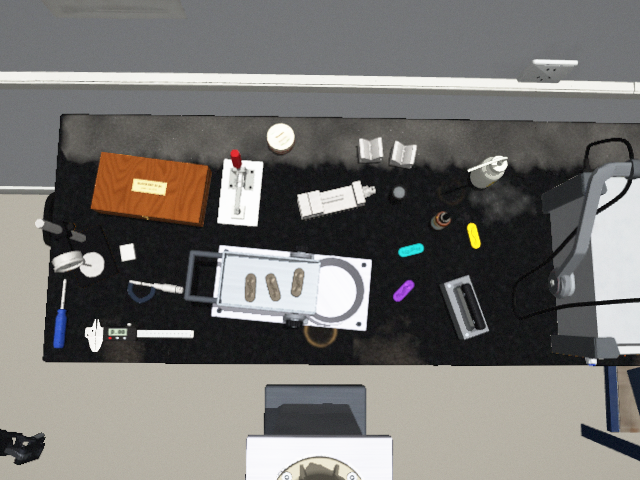

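```bash
cat > h.py <<'E'
import numpy as np,cv2
from scipy.spatial.transform import Rotation as R
from workcell import env
def pose(s): 
    T=np.eye(4);q=s["orientation"];T[:3,:3]=R.from_quat([q[1],q[2],q[3],q[0]]).as_matrix();T[:3,3]=s["tcp_pos"];return T
def cam2world(name,s=None):
    c=env.calibration(name)
    if name=="wrist": return pose(s)@c["hand_eye"]
    T=np.eye(4);T[:3,:3]=cv2.Rodrigues(c["rvec"])[0];T[:3,3]=c["tvec"];return np.linalg.inv(T)
def rays(name,px,s=None):
    c=env.calibration(name);K=c["camera_matrix"]
    px=np.atleast_2d(px).astype(float)
    d=(px-K[[0,1],2])/K[0,0];u=d.copy()
    for _ in range(10): u=d/(1+c["k1"]*(u**2).sum(1,keepdims=True))
    T=cam2world(name,s)
    return T[:3,3],np.c_[u,np.ones(len(u))]@T[:3,:3].T
def cast(name,px,z,s=None):
    o,d=rays(name,px,s);return o+d*((z-o[2])/d[:,2])[:,None]
def proj(name,P,s=None):
    c=env.calibration(name);K=c["camera_matrix"];T=np.linalg.inv(cam2world(name,s))
    p=np.atleast_2d(P)@T[:3,:3].T+T[:3,3];u=p[:,:2]/p[:,2:]
    return u*(1+c["k1"]*(u**2).sum(1,keepdims=True))*K[0,0]+K[[0,1],2]
def snap(name,fn):
    s=env.get_state();im=env.read_camera(name)[:,:,::-1].copy();cv2.imwrite(fn,im);return s,im
E
python3 - <<'E'
from h import *
np.set_printoptions(precision=4,suppress=True)
print(cam2world("top")[:3,3])
p=cast("top",[(216,246),(371,259),(367,330),(211,317)],.01);print("plate",p,[np.linalg.norm(p[i]-p[i-1]) for i in range(4)])
ctr=p.mean(0);y=(p[0]+p[3]-p[1]-p[2]);print(ctr,np.degrees(np.arctan2(y[1],y[0])))
h=cast("top",[(188,252),(187,301)],.116);print("handle",h)
q=cast("top",[(443,282),(466,276),(489,331),(466,338)],.044);print("holder",q,q.mean(0),[np.linalg.norm(q[i]-q[i-1]) for i in range(4)])
im=cv2.imread("pics/top0.png")
a=cv2.resize(im[235:340,180:380],(800,420),interpolation=2);b=cv2.resize(im[270:345,430:500],(168,180),interpolation=2)
o=np.zeros((600,800,3),np.uint8);o[:420]=a;o[420:,:168]=b
i2=cv2.imread("pics/scene0.png");o[420:,170:450]=cv2.resize(i2[350:440,320:460],(280,180));cv2.imwrite("pics/c1.png",o)
E
```

```text
[0.408  0.0268 1.2458]
plate [[ 0.5661  0.2369  0.01  ]
 [ 0.5403 -0.1114  0.01  ]
 [ 0.3823 -0.1019  0.01  ]
 [ 0.408   0.2429  0.01  ]] [np.float64(0.1582160215613646), np.float64(0.3492093938081352), np.float64(0.15821161786311094), np.float64(0.34574380663434134)]
[0.4742 0.0666 0.01  ] 85.75137704618176
handle [[0.5395 0.2757 0.116 ]
 [0.4397 0.2739 0.116 ]]
holder [[ 0.4877 -0.265   0.044 ]
 [ 0.5012 -0.316   0.044 ]
 [ 0.3823 -0.3633  0.044 ]
 [ 0.3672 -0.3126  0.044 ]] [ 0.4346 -0.3142  0.044 ] [np.float64(0.12959928998273365), np.float64(0.052792509357786364), np.float64(0.12794739745497047), np.float64(0.05290371841735893)]
```

View pics/c1.png

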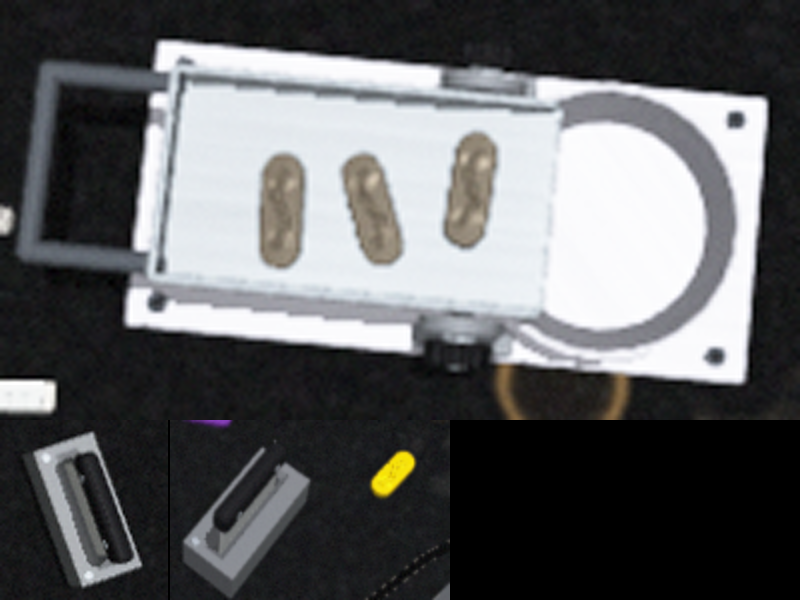

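```bash
cat >> h.py <<'E'
np.set_printoptions(precision=4,suppress=True)
def yawT(o,psi_y): # frame z up whose y axis has world angle psi_y (deg)
    T=np.eye(4);T[:3,:3]=R.from_euler("z",psi_y-90,degrees=True).as_matrix();T[:3,3]=o;return T
def tray(ST,th): # tray frame: origin on hinge line, axes lip frame
    T=np.eye(4);T[:3,:3]=R.from_euler("x",th).as_matrix();T[:3,3]=[0,-.05,.098];return ST@T
# grip frame in fixture frame: tool x = frame y, tool z = -frame z, tool y = frame x
G=np.array([[0,1,0],[1,0,0],[0,0,-1.]])
def rows(targets,n):
    "deltas from the present pose through target 4x4s (TCP), n rows each"
    P=pose(env.get_state())
    for T,k in zip(targets,n):
        rv=R.from_matrix(P[:3,:3].T@T[:3,:3]).as_rotvec();p0=P[:3,3].copy();R0=P[:3,:3].copy()
        print("total",np.round(P[:3,:3].T@(T[:3,3]-p0)*1000,1),np.round(np.degrees(rv),2))
        for i in range(k):
            Ri=R0@R.from_rotvec(rv*i/k).as_matrix()
            print("  ",np.round(Ri.T@(T[:3,3]-p0)/k,4),np.round(np.degrees(rv)/k,2))
        P=T
def tcp(frame,pt,off=.008,Rl=G):
    "TCP pose with grasp point at pt of frame"
    T=np.eye(4);T[:3,:3]=frame[:3,:3]@Rl
    T[:3,3]=frame[:3,:3]@np.array(pt)+frame[:3,3]+T[:3,2]*off;return T
E
python3 - <<'E'
from h import *
p=cast("top",[(219.5,245.2),(372,259.2),(366.5,330.7),(211.5,316.7)],.01)
y=p[0]+p[3]-p[1]-p[2];x=p[0]+p[1]-p[2]-p[3]
a=np.degrees(np.arctan2(y[1],y[0]));b=np.degrees(np.arctan2(x[1],x[0]))
print(a,b+90,[np.linalg.norm(p[i]-p[i-1]) for i in range(4)])
psi=a;ST=yawT([0,0,0],psi);o=p.mean(0)-ST[:3,:3]@[0,-.0345,.01];o[2]=0
ST=yawT(o,psi);print("stand",o,psi)
hb=cast("top",[(193.2,252.5),(187.5,297.5)],.116);print("bar",hb,hb.mean(0),"angle+90",np.degrees(np.arctan2(*(hb[0]-hb[1])[[1,0]]))+90)
H=ST@[0,.172,.116,1];print("pred handle",H)
print("proj handle ends scene",proj("scene",[(ST@[sx,.172,.116,1])[:3] for sx in(-.046,.046)]))
print("lip ends",proj("scene",[(ST@[sx,-.09,.102,1])[:3] for sx in(-.052,.052)]),proj("top",[(ST@[sx,-.09,.102,1])[:3] for sx in(-.052,.052)]))
q=cast("top",[(430+24*70/168,270+37*75/180),(430+94*70/168,270+12*75/180),(430+140*70/168,270+147*75/180),(430+85*70/168,270+167*75/180)],.044);print(q,q.mean(0),[np.linalg.norm(q[i]-q[i-1]) for i in range(4)])
E
```

```text
85.32733551199716 85.41368650549946 [np.float64(0.1598324559008099), np.float64(0.34387286280135243), np.float64(0.1595541650873732), np.float64(0.3437287261242209)]
stand [0.4771 0.0985 0.    ] 85.32733551199716
bar [[0.5386 0.2651 0.116 ]
 [0.4467 0.2732 0.116 ]] [0.4927 0.2691 0.116 ] angle+90 84.94588315783693
pred handle [0.4911 0.2699 0.116  1.    ]
proj handle ends scene [[231.8642 194.136 ]
 [265.3235 183.4927]]
lip ends [[269.9057 268.2129]
 [311.7105 252.4319]] [[315.6621 313.015 ]
 [320.1884 262.7177]]
[[ 0.4802 -0.2582  0.044 ]
 [ 0.5035 -0.3231  0.044 ]
 [ 0.3818 -0.3618  0.044 ]
 [ 0.3638 -0.3113  0.044 ]] [ 0.4323 -0.3136  0.044 ] [np.float64(0.12791472055679984), np.float64(0.06889312711363706), np.float64(0.1277021383880121), np.float64(0.05367083408391617)]
```

```bash
cat >> h.py <<'E'
ST=yawT([.4775,.0985,0],85.3)
E
python3 - <<'E'
from h import *
Tr=tray(ST,0)
rows([tcp(Tr,[0,.222,.018+.06]),tcp(Tr,[0,.222,.018])],[6,4])
Tu=tray(ST,.52);print(Tu@[0,.222,.018,1])
E
```

```text
total [-143.3  358.7   45.6] [ -0.03   0.09 -16.78]
   [-0.0239  0.0598  0.0076] [-0.    0.02 -2.8 ]
   [-0.0268  0.0586  0.0076] [-0.    0.02 -2.8 ]
   [-0.0296  0.0572  0.0076] [-0.    0.02 -2.8 ]
   [-0.0324  0.0557  0.0076] [-0.    0.02 -2.8 ]
   [-0.035   0.054   0.0076] [-0.    0.02 -2.8 ]
   [-0.0376  0.0522  0.0076] [-0.    0.02 -2.8 ]
total [ 0.  0. 60.] [0. 0. 0.]
   [0.    0.    0.015] [0. 0. 0.]
   [0.    0.    0.015] [0. 0. 0.]
   [0.    0.    0.015] [0. 0. 0.]
   [0.    0.    0.015] [0. 0. 0.]
[0.4885 0.2318 0.2239 1.    ]
```

>>> {"fn": "carry_out", "kwargs": {"moves": [0,-0.024,0.06,0.0076,0,0,-2.8,0,-0.027,0.0586,0.0076,0,0,-2.8,0,-0.0296,0.0572,0.0076,0,0,-2.8,0,-0.0324,0.0557,0.0076,0,0,-2.8,0,-0.035,0.054,0.0076,0,0,-2.8], "squeeze": 60}}

```text
clock: 0.72
tcp_pos: [0.4384, 0.3223, 0.1745]
orientation: [-0.0, 0.745, 0.667, -0.001]
wrist_force: [0.5, 1.1, 0.1]
finger_gap: 0.0425
```

```bash
python3 - <<'E'
from h import *
Tr=tray(ST,0)
rows([tcp(Tr,[0,.222,.018+.06]),tcp(Tr,[0,.222,.018])],[2,3])
E
```

```text
total [-46.1  58.7   6.5] [-0.1   0.08 -1.69]
   [-0.0231  0.0293  0.0032] [-0.05  0.04 -0.85]
   [-0.0235  0.029   0.0032] [-0.05  0.04 -0.85]
total [ 0.  0. 60.] [0. 0. 0.]
   [0.   0.   0.02] [0. 0. 0.]
   [0.   0.   0.02] [0. 0. 0.]
   [0.   0.   0.02] [0. 0. 0.]
```

>>> {"fn": "carry_out", "kwargs": {"moves": [0,-0.0231,0.0293,0.0032,0,0,-0.85,0,-0.0235,0.029,0.0032,0,0,-0.85,0,-0.001,0.001,0,0,0,0,0,0,0,0.02,0,0,0,0,0,0,0.02,0,0,0]}}

```text
clock: 1.35
tcp_pos: [0.496, 0.2633, 0.1257]
orientation: [-0.001, 0.738, 0.675, -0.002]
wrist_force: [-0.1, -0.1, -0.4]
finger_gap: 0.0423
```

```bash
python3 - <<'E'
from h import *
Tr=tray(ST,0)
rows([tcp(Tr,[0,.222,.018])],[1])
s,im=snap("wrist","pics/w1.png")
E
```

```text
total [ 6.2 -4.9 17.7] [-0.2   0.1  -0.38]
   [ 0.0062 -0.0049  0.0177] [-0.2   0.1  -0.38]
```

View pics/w1.png

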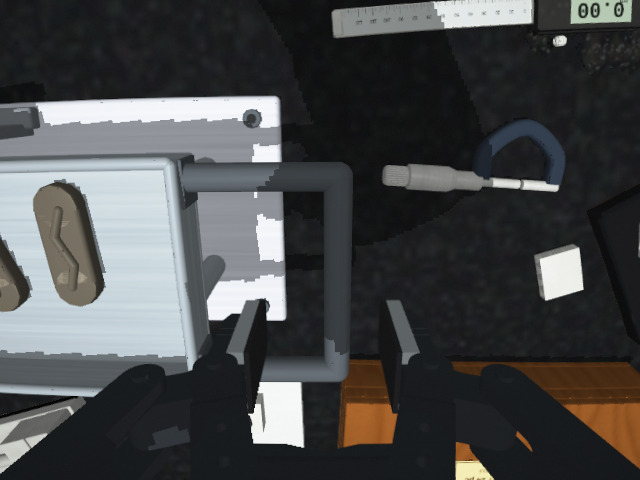

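```bash
python3 - <<'E'
from h import *
s=env.get_state()
print(proj("wrist",[(ST@[x,.172,.116,1])[:3] for x in(-.046,0,.046)],s),proj("wrist",[tcp(tray(ST,0),[0,.222,.018])[:3,3]],s))
print(proj("wrist",[s["tcp_pos"]],s))
E
```

```text
[[339.4505 179.2062]
 [338.8633 283.8001]
 [338.2358 372.6142]] [[338.2671 276.6351]]
[[323.4035 297.8931]]
```

>>> {"fn": "carry_out", "kwargs": {"moves": [0,0.0062,-0.0049,0.008,0,0,0,0,0,0,0.0097,0,0,0,-1,0,0,0,0,0,0,-1,0,0,0,0,0,0,-1,0,0,0,0,0,0], "squeeze": 60}}

```text
clock: 2.02
tcp_pos: [0.4885, 0.2717, 0.1055]
orientation: [-0.002, 0.737, 0.676, -0.003]
wrist_force: [-0.3, -0.1, 0.5]
finger_gap: -0.0002
```

```bash
python3 - <<'E'
from h import *
P=pose(env.get_state());print(P,env.get_state()["wrist_force"])
# actual grasp in tray0 frame, rotate with the tray
T0=tray(ST,0);L=np.linalg.inv(T0)@P;print(L[:3,3])
rows([tray(ST,a)@L for a in np.linspace(.04,.56,14)],[1]*14)
E
```

```text
[[ 0.0856  0.9963 -0.0071  0.4885]
 [ 0.9963 -0.0857 -0.0022  0.2717]
 [-0.0028 -0.0069 -1.      0.1055]
 [ 0.      0.      0.      1.    ]] [-0.2733 -0.128   0.5246]
[-0.0032  0.2236  0.0075]
total [-0.5 -0.1 -8.9] [ 0.01  2.29 -0.02]
   [-0.0005 -0.0001 -0.0089] [ 0.01  2.29 -0.02]
total [-0.5 -0.1 -8.9] [ 0.01  2.29 -0.02]
   [-0.0005 -0.0001 -0.0089] [ 0.01  2.29 -0.02]
total [-0.5 -0.1 -8.9] [ 0.01  2.29 -0.02]
   [-0.0005 -0.0001 -0.0089] [ 0.01  2.29 -0.02]
total [-0.5 -0.1 -8.9] [ 0.01  2.29 -0.02]
   [-0.0005 -0.0001 -0.0089] [ 0.01  2.29 -0.02]
total [-0.5 -0.1 -8.9] [ 0.01  2.29 -0.02]
   [-0.0005 -0.0001 -0.0089] [ 0.01  2.29 -0.02]
total [-0.5 -0.1 -8.9] [ 0.01  2.29 -0.02]
   [-0.0005 -0.0001 -0.0089] [ 0.01  2.29 -0.02]
total [-0.5 -0.1 -8.9] [ 0.01  2.29 -0.02]
   [-0.0005 -0.0001 -0.0089] [ 0.01  2.29 -0.02]
total [-0.5 -0.1 -8.9] [ 0.01  2.29 -0.02]
   [-0.0005 -0.0001 -0.0089] [ 0.01  2.29 -0.02]
total [-0.5 -0.1 -8.9] [ 0.01  2.29 -0.02]
   [-0.0005 -0.0001 -0.0089] [ 0.01  2.29 -0.02]
total [-0.5 -0.1 -8.9] [ 0.01  2.29 -0.02]
   [-0.0005 -0.0001 -0.0089] [ 0.01  2.29 -0.02]
total [-0.5 -0.1 -8.9] [ 0.01  2.29 -0.02]
   [-0.0005 -0.0001 -0.0089] [ 0.01  2.29 -0.02]
total [-0.5 -0.1 -8.9] [ 0.01  2.29 -0.02]
   [-0.0005 -0.0001 -0.0089] [ 0.01  2.29 -0.02]
total [-0.5 -0.1 -8.9] [ 0.01  2.29 -0.02]
   [-0.0005 -0.0001 -0.0089] [ 0.01  2.29 -0.02]
total [-0.5 -0.1 -8.9] [ 0.01  2.29 -0.02]
   [-0.0005 -0.0001 -0.0089] [ 0.01  2.29 -0.02]
```

```bash
python3 - <<'E'
from h import *
s,a=snap("wrist","pics/w2.png");s,b=snap("top","pics/t2.png");s,c=snap("scene","pics/s2.png")
o=np.zeros((600,800,3),np.uint8);o[:360,:480]=cv2.resize(a,(480,360))
o[360:,:400]=cv2.resize(b[235:340,180:355],(400,240),interpolation=2);o[:400,480:]=cv2.resize(c[160:360,190:350],(320,400),interpolation=2)
cv2.imwrite("pics/c2.png",o)
E
```

```text
(no output)
```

View pics/c2.png

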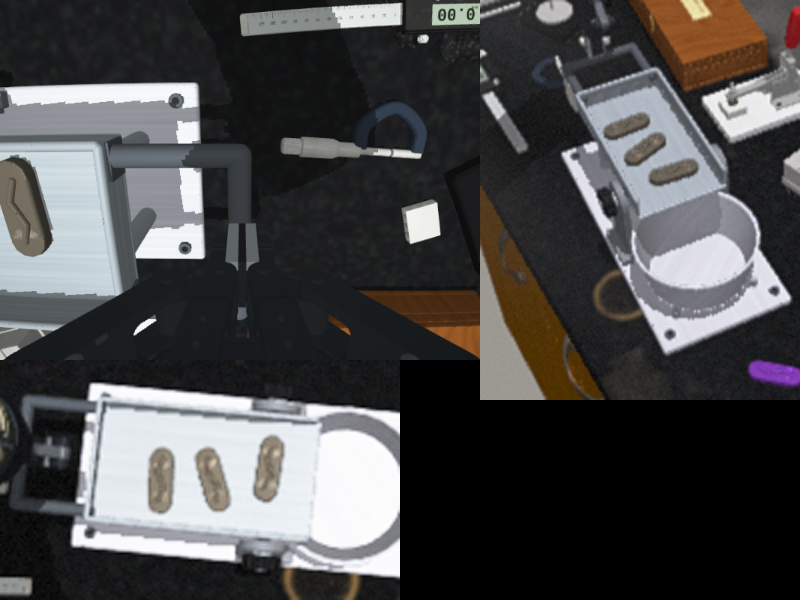

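```bash
python3 - <<'E'
from h import *
s=env.get_state();P=pose(s)
tip=(P@[0,0,.011,1])[:3]
bar=[(ST@[x,.172,.116,1])[:3] for x in(-.046,0,.046)]
o=np.zeros((600,800,3),np.uint8)
for n,f,(x0,y0,w,h),sc,ox,oy in(("wrist","w2",(220,180,200,200),2,0,0),("top","t2",(175,245,50,60),8,400,0),("scene","s2",(220,150,80,60),5,0,400-100)):
    im=cv2.imread(f"pics/{f}.png");c=cv2.resize(im[y0:y0+h,x0:x0+w],None,fx=sc,fy=sc,interpolation=2)
    for p,col in((tip,(0,0,255)),(P[:3,3],(0,255,255)),(bar[0],(0,255,0)),(bar[1],(0,255,0)),(bar[2],(0,255,0))):
        u=(proj(n,[p],s)[0]-[x0,y0])*sc;print(n,u/sc+[x0,y0]);cv2.circle(c,tuple(int(v) for v in u),3,col,-1)
    hh=min(c.shape[0],600-oy);ww=min(c.shape[1],800-ox);o[oy:oy+hh,ox:ox+ww]=c[:hh,:ww]
cv2.imwrite("pics/c3.png",o)
E
```

```text
wrist [323.3457 286.9705]
wrist [323.4023 297.8946]
wrist [318.8404 205.2495]
wrist [319.6195 316.7619]
wrist [320.2954 409.2828]
top [191.2551 277.7208]
top [190.1205 277.2967]
top [187.2349 297.9844]
top [189.9474 275.4123]
top [192.646  253.0712]
scene [248.4867 195.0951]
scene [248.0305 191.871 ]
scene [232.0267 194.0716]
scene [248.9449 188.6956]
scene [265.4842 183.4408]
```

View pics/c3.png

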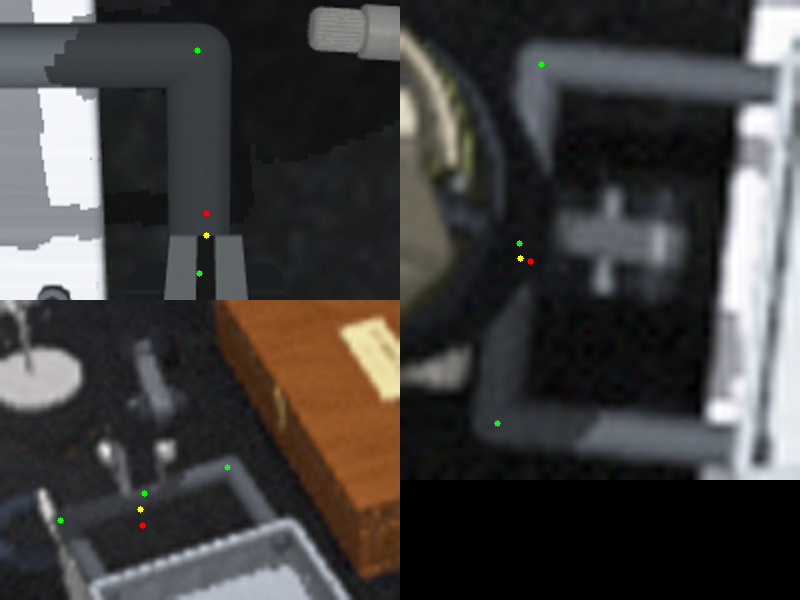

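>>> {"fn": "carry_out", "kwargs": {"moves": [0,0,0,0,0,0,0,0,0,0,0,0,0,0,0,0,0,0,0,0,0,0,0,0,0.012,0,0,0,0,0,0,0.012,0,0,0]}}

```text
clock: 2.8
tcp_pos: [0.4893, 0.2718, 0.081]
orientation: [-0.001, 0.737, 0.676, -0.002]
wrist_force: [0.9, 0.4, 0.4]
finger_gap: 0.0425
```

```bash
python3 - <<'E'
from h import *
s,im=snap("wrist","pics/w3.png");print(s["tcp_pos"],s["finger_gap"],s["wrist_force"])
c=cv2.resize(im[160:480,160:480],(640,640))[:600];cv2.imwrite("pics/c4.png",c)
E
```

```text
[0.4893 0.2718 0.081 ] 0.04251360077261449 [0.8886 0.3958 0.3516]
```

View pics/c4.png

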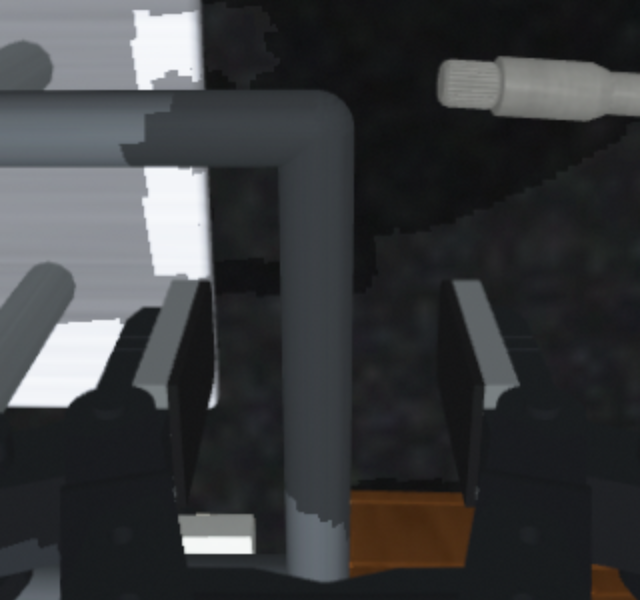

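>>> {"fn": "carry_out", "kwargs": {"moves": [-1,0,0,0,0,0,0,-1,0,0,0,0,0,0,-1,0,0,0,0,0,0,-1,0,0,0,0,0,0,-1,0,0,0,0,0,0]}}

```text
clock: 3.48
tcp_pos: [0.4874, 0.2703, 0.0782]
orientation: [-0.002, 0.737, 0.676, -0.005]
wrist_force: [-0.3, -0.6, -1.1]
finger_gap: 0.0102
```

```bash
python3 - <<'E'
from h import *
s,im=snap("wrist","pics/w4.png");P=pose(s);print(P,s["finger_gap"],s["wrist_force"])
T0=tray(ST,0);L=np.linalg.inv(T0)@P;print(L[:3,3])
rows([tray(ST,.05)@L],[1])
E
```

```text
[[ 0.0865  0.9962 -0.0097  0.4874]
 [ 0.9962 -0.0865 -0.0045  0.2703]
 [-0.0054 -0.0093 -0.9999  0.0782]
 [ 0.      0.      0.      1.    ]] 0.01023698638788486 [-0.2819 -0.5955 -1.1373]
[-0.0042  0.2221 -0.0198]
total [  0.6  -0.1 -11.1] [ 0.02  2.87 -0.03]
   [ 0.0006 -0.0001 -0.0111] [ 0.02  2.87 -0.03]
```

>>> {"fn": "carry_out", "kwargs": {"moves": [-1,0.0006,0,-0.011,0,2.87,0,-1,0.0006,0,-0.011,0,2.87,0,-1,0.0006,0,-0.011,0,2.87,0,-1,0.0006,0,-0.011,0,2.87,0,-1,0.0006,0,-0.011,0,2.87,0], "squeeze": 80}}

```text
clock: 4.15
tcp_pos: [0.4872, 0.2707, 0.1274]
orientation: [-0.091, 0.73, 0.671, 0.088]
wrist_force: [3.1, 4.7, -10.0]
finger_gap: 0.0094
```

```bash
cat >> h.py <<'E'
def trayang():
    P=pose(env.get_state());l=np.linalg.inv(tray(ST,0))@P
    b=l@[0,0,-.038,1];print("bar grasp angle",np.arctan2(b[2],b[1])-np.arctan2(.018,.222),"r",np.hypot(b[1],b[2]),"tool tilt",np.arctan2(l[2,0],l[1,0]))
E
python3 - <<'E'
from h import *
trayang();s=env.get_state();print(s["finger_gap"],s["wrist_force"])
E
```

```text
bar grasp angle 0.22031989585309178 r 0.22291247819647103 tool tilt 0.2534778935157903
0.00940432559811004 [ 3.0607  4.686  -9.9919]
```

>>> {"fn": "carry_out", "kwargs": {"moves": [-1,0.0002,0,-0.011,0,2.6,0,-1,0.0002,0,-0.011,0,2.6,0,-1,0.0002,0,-0.011,0,2.6,0,-1,0.0002,0,-0.011,0,2.6,0,-1,0.0002,0,-0.011,0,2.6,0]}}

```text
clock: 4.78
tcp_pos: [0.486, 0.2583, 0.1778]
orientation: [-0.173, 0.712, 0.658, 0.175]
wrist_force: [2.8, 8.4, -6.8]
finger_gap: 0.0095
```

```bash
python3 - <<'E'
from h import *
trayang();s=env.get_state();print(s["finger_gap"],s["wrist_force"])
E
```

```text
bar grasp angle 0.45230611012502375 r 0.22278582582295228 tool tilt 0.4967975831692992
0.009494267015128382 [ 2.7842  8.4307 -6.7526]
```

>>> {"fn": "carry_out", "kwargs": {"moves": [-1,0,0,-0.008,0,1.3,0,-1,0,0,-0.007,0,1,0,-1,0,0,-0.005,0,0.5,0,-1,0,0,-0.005,0,0,0,-1,0,0,-0.005,0,0,0]}}

```text
clock: 5.4
tcp_pos: [0.4849, 0.2522, 0.192]
orientation: [-0.197, 0.703, 0.656, 0.194]
wrist_force: [16.2, 29.8, -37.1]
finger_gap: 0.0092
```

```bash
python3 - <<'E'
from h import *
trayang();s=env.get_state();print(s["finger_gap"],s["wrist_force"])
E
```

```text
bar grasp angle 0.5213190313378713 r 0.2227774787823146 tool tilt 0.5593703527645207
0.009241403678218126 [ 16.1515  29.8465 -37.0747]
```

>>> {"fn": "carry_out", "kwargs": {"moves": [-1,0,0,0,0,0,0,-1,0,0,0,0,0,0,-0.2,0,0,0,0,0,0,-0.2,0,0,0,0,0,0,-0.2,0,0,-0.03,0,0,0]}}

```text
clock: 6.02
tcp_pos: [0.4833, 0.237, 0.2166]
orientation: [-0.198, 0.702, 0.656, 0.193]
wrist_force: [-1.0, 0.0, 0.8]
finger_gap: 0.0344
```

```bash
cat >>h.py <<'E'
HO=yawT([.4334,-.3139,0],111.4)
E
python3 - <<'E'
from h import *
s=env.get_state();print(s["finger_gap"],s["wrist_force"])
P=pose(s);A=P.copy();A[:3,3]-=A[:3,2]*.08;A[2,3]=max(A[2,3],.27)
B=tcp(HO,[0,0,.30],.037);M=tcp(ST,[0,.05,.31],.037)
rows([A,M,B],[2,4,7])
E
```

```text
0.034363598874908675 [-1.0498  0.0223  0.7932]
total [ -0.   0. -80.] [0. 0. 0.]
   [-0.    0.   -0.04] [0. 0. 0.]
   [-0.    0.   -0.04] [0. 0. 0.]
total [-45.2   2.3 -14.9] [ -1.7  -32.03   0.82]
   [-0.0113  0.0006 -0.0037] [-0.43 -8.01  0.21]
   [-0.0117  0.0006 -0.0021] [-0.43 -8.01  0.21]
   [-0.0119  0.0007 -0.0005] [-0.43 -8.01  0.21]
   [-0.0118  0.0007  0.0012] [-0.43 -8.01  0.21]
total [-464.6  -10.2   10. ] [  0.    0.  -26.1]
   [-0.0664 -0.0015  0.0014] [ 0.    0.   -3.73]
   [-0.0661 -0.0058  0.0014] [ 0.    0.   -3.73]
   [-0.0656 -0.0101  0.0014] [ 0.    0.   -3.73]
   [-0.0648 -0.0143  0.0014] [ 0.    0.   -3.73]
   [-0.0638 -0.0185  0.0014] [ 0.    0.   -3.73]
   [-0.0624 -0.0226  0.0014] [ 0.    0.   -3.73]
   [-0.0608 -0.0266  0.0014] [ 0.    0.   -3.73]
```

>>> {"fn": "carry_out", "kwargs": {"moves": [-0.2,0,0,-0.05,0,0,0,-0.2,0,0,-0.05,0,0,0,-0.2,-0.012,0,-0.004,-0.4,-8,0.2,-0.2,-0.012,0,-0.002,-0.4,-8,0.2,-0.2,-0.012,0,0,-0.4,-8,0.2]}}

```text
clock: 6.65
tcp_pos: [0.4812, 0.1415, 0.2985]
orientation: [-0.044, 0.735, 0.675, 0.047]
wrist_force: [-0.5, 0.2, -0.1]
finger_gap: 0.0338
```

>>> {"fn": "carry_out", "kwargs": {"moves": [-0.2,-0.03,0,0,-0.4,-8,0.2,-0.2,-0.06,-0.001,0,0,0,-3.7,-0.2,-0.06,-0.005,0,0,0,-3.7,0,-0.06,-0.009,0,0,0,-3.7,0,-0.06,-0.013,0,0,0,-3.7]}}

```text
clock: 7.28
tcp_pos: [0.4555, -0.1292, 0.3012]
orientation: [0.01, 0.636, 0.772, -0.002]
wrist_force: [1.2, 0.1, -0.5]
finger_gap: 0.0427
```

```bash
python3 - <<'E'
from h import *
s=env.get_state();print(s["tcp_pos"])
rows([tcp(HO,[0,0,.26],.037)],[4])
E
```

```text
[ 0.4555 -0.1292  0.3012]
total [-175.5  -58.    80.8] [  0.51   1.09 -10.33]
   [-0.0439 -0.0145  0.0202] [ 0.13  0.27 -2.58]
   [-0.0433 -0.0164  0.02  ] [ 0.13  0.27 -2.58]
   [-0.0426 -0.0183  0.0199] [ 0.13  0.27 -2.58]
   [-0.0418 -0.0202  0.0197] [ 0.13  0.27 -2.58]
```

>>> {"fn": "carry_out", "kwargs": {"moves": [0,-0.044,-0.0145,0.02,0.1,0.3,-2.6,0,-0.043,-0.0164,0.02,0.1,0.3,-2.6,0,-0.0426,-0.0183,0.02,0.1,0.3,-2.6,0,-0.0418,-0.02,0.02,0.1,0.3,-2.6,0,0,0,0,0,0,0]}}

```text
clock: 7.9
tcp_pos: [0.4323, -0.3247, 0.2232]
orientation: [0.004, 0.564, 0.826, 0.002]
wrist_force: [-0.5, -0.6, -0.1]
finger_gap: 0.0424
```

```bash
python3 - <<'E'
from h import *
s,im=snap("wrist","pics/w5.png");print(s["tcp_pos"])
rows([tcp(HO,[0,0,.086+.006],.037)],[4])
s2,t=snap("top","pics/t5.png");s2,c=snap("scene","pics/s5.png")
for z,pts in((.044,[(x,y) for x in(-.064,.064) for y in(-.029,.029)]),(.106,[(-.05,0),(.05,0)])):
    for q in pts:
        u=proj("wrist",[(HO@[*q,z,1])[:3]],s)[0];cv2.circle(im,tuple(int(v) for v in u),3,(0,0,255) if z<.1 else (0,255,0),-1)
o=np.zeros((600,800,3),np.uint8);o[:480,:640]=im
tr=tray(ST,.52)
for q in([0,.222,.018],[-.052,-.04,.004],[.052,-.04,.004],[-.052,.155,.004],[.052,.155,.004]):
    cv2.circle(c,tuple(int(v) for v in proj("scene",[(tr@[*q,1])[:3]])[0]),1,(0,0,255),-1)
o[400:,640-140:]=cv2.resize(c[150:300,210:360],(300,200)) if False else cv2.resize(c[155:305,200:350],(300,200))
cv2.imwrite("pics/c5.png",o)
E
```

```text
[ 0.4323 -0.3247  0.2232]
total [  9.2   2.7 169.3] [0.5  0.21 0.05]
   [0.0023 0.0007 0.0423] [0.12 0.05 0.01]
   [0.0022 0.0008 0.0423] [0.12 0.05 0.01]
   [0.0022 0.0009 0.0423] [0.12 0.05 0.01]
   [0.0022 0.0009 0.0423] [0.12 0.05 0.01]
```

View pics/c5.png

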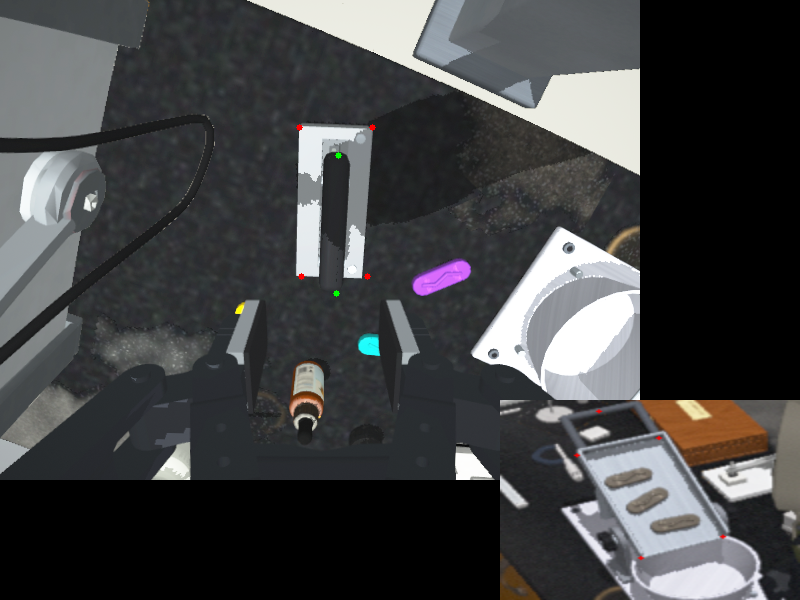

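```bash
python3 - <<'E'
from h import *
s=env.get_state()
q=cast("wrist",[(299,124),(372,127),(364,278),(296,276)],.044,s)[:,:2];d=q[2]+q[3]-q[0]-q[1]
print(q.mean(0),np.degrees(np.arctan2(d[1],d[0])),[np.linalg.norm(q[i]-q[i-1]) for i in range(4)])
g=cast("wrist",[(336,154),(332,293)],.106,s)[:,:2];d=g[1]-g[0];print(g,g.mean(0),np.degrees(np.arctan2(d[1],d[0])),np.linalg.norm(d))
E
```

```text
[ 0.436  -0.3131] 19.9944577341702 [np.float64(0.1313777523416169), np.float64(0.05809087275510301), np.float64(0.13088554260947108), np.float64(0.060622623912812874)]
[[ 0.3885 -0.3311]
 [ 0.4837 -0.2955]] [ 0.4361 -0.3133] 20.509209206482208 0.1016802741114099
```

```bash
cat >>h.py <<'E'
HO=yawT([.436,-.3132,0],110.3)
E
python3 - <<'E'
from h import *
rows([tcp(HO,[0,0,.125],.037),tcp(HO,[0,0,.095],.037)],[4,2])
E
```

```text
total [  7.9   4.2 137.6] [0.55 0.29 1.31]
   [0.002  0.001  0.0344] [0.14 0.07 0.33]
   [0.0019 0.0011 0.0344] [0.14 0.07 0.33]
   [0.0019 0.0012 0.0344] [0.14 0.07 0.33]
   [0.0019 0.0013 0.0344] [0.14 0.07 0.33]
total [ 0.  0. 30.] [0. 0. 0.]
   [0.    0.    0.015] [0. 0. 0.]
   [0.    0.    0.015] [0. 0. 0.]
```

>>> {"fn": "carry_out", "kwargs": {"moves": [0,0.002,0.001,0.034,0.14,0.07,0.33,0,0.002,0.001,0.034,0.14,0.07,0.33,0,0.002,0.001,0.034,0.14,0.07,0.33,0,0.002,0.001,0.034,0.14,0.07,0.33,0,0,0,0,0,0,0]}}

```text
clock: 8.68
tcp_pos: [0.4406, -0.308, 0.0937]
orientation: [0.006, 0.568, 0.823, -0.0]
wrist_force: [0.3, -0.0, 0.1]
finger_gap: 0.0426
```

```bash
python3 - <<'E'
from h import *
print(env.get_state()["wrist_force"])
rows([tcp(HO,[0,0,.095],.037)],[2])
E
```

```text
[ 0.2772 -0.0059  0.0973]
total [-2.9 -6.4 35.7] [0.35 0.58 0.48]
   [-0.0014 -0.0032  0.0179] [0.18 0.29 0.24]
   [-0.0016 -0.0031  0.0179] [0.18 0.29 0.24]
```

>>> {"fn": "carry_out", "kwargs": {"moves": [0,-0.003,-0.0064,0.004,0.35,0.58,0.48,0,0,0,0.016,0,0,0,0,0,0,0.016,0,0,0,0,0,0,0,0,0,0,0,0,0,0,0,0,0]}}

```text
clock: 9.3
tcp_pos: [0.4383, -0.3149, 0.0603]
orientation: [0.003, 0.571, 0.821, -0.001]
wrist_force: [0.3, -0.3, 0.1]
finger_gap: 0.0429
```

```bash
python3 - <<'E'
from h import *
print(env.get_state()["wrist_force"])
rows([tcp(HO,[0,0,.095],.037)],[1])
E
```

```text
[ 0.2871 -0.3391  0.1322]
total [ 2.4 -1.6  2.3] [0.18 0.36 0.06]
   [ 0.0024 -0.0016  0.0023] [0.18 0.36 0.06]
```

>>> {"fn": "carry_out", "kwargs": {"moves": [0,0.0024,-0.0016,0.002,0.18,0.36,0,-1,0,0,0,0,0,0,-1,0,0,0,0,0,0,-1,0,0,0,0,0,0,-1,0,0,0,0,0,0], "squeeze": 50}}

```text
clock: 9.93
tcp_pos: [0.4363, -0.3137, 0.0589]
orientation: [0.0, 0.571, 0.821, -0.0]
wrist_force: [-0.8, 0.9, -1.0]
finger_gap: 0.0173
```

```bash
python3 - <<'E'
from h import *
s,im=snap("wrist","pics/w6.png");P=pose(s);print(P,s["wrist_force"],s["ft_torque"],s["finger_gap"])
L=np.linalg.inv(HO)@P;print("in holder",L)
E
```

```text
[[-0.3476  0.9377  0.0006  0.4363]
 [ 0.9377  0.3476 -0.0007 -0.3137]
 [-0.0009  0.0003 -1.      0.0589]
 [ 0.      0.      0.      1.    ]] [-0.7589  0.8751 -1.0158] [-0.0316 -0.0698  0.0028] 0.01725475018951585
in holder [[-0.0007  1.      0.0003  0.0001]
 [ 1.      0.0007 -0.0009 -0.0006]
 [-0.0009  0.0003 -1.      0.0589]
 [ 0.      0.      0.      1.    ]]
```

```bash
cat >>h.py <<'E'
E_=.0529  # TCP to scraper edge along tool z
PH=tcp(HO,[0,-.0006,.0589],0)
TR=tray(ST,.521)
def sw(d,c,x=0): return tcp(TR,[x,d-.04,.004+c+E_],0)  # d from lip, c clearance
def where():
    s=env.get_state();l=np.linalg.inv(TR)@pose(s);e=l@[0,0,E_,1]
    print("edge from lip mm",(e[1]+.04)*1e3,"clear",(e[2]-.004)*1e3,"x",e[0]*1e3,"blade tilt/yaw",np.degrees(R.from_matrix(l[:3,:3]@G).as_rotvec()),"F tray",TR[:3,:3].T@s["wrist_force"],"tq",s["ft_torque"],"gap",s["finger_gap"])
E
python3 - <<'E'
from h import *
A=PH.copy();A[2,3]+=.16
rows([A,sw(.178,.08)],[4,10]); print(sw(.178,.08)[:3,3])
E
```

```text
total [  -0.2   -0.1 -160. ] [0.02 0.05 0.05]
   [-0.   -0.   -0.04] [0.   0.01 0.01]
   [-0.   -0.   -0.04] [0.   0.01 0.01]
   [-0.   -0.   -0.04] [0.   0.01 0.01]
   [-0.   -0.   -0.04] [0.   0.01 0.01]
total [373.7 182.4 -66.5] [-6.51 29.37 24.43]
   [ 0.0374  0.0182 -0.0067] [-0.65  2.94  2.44]
   [ 0.0384  0.0167 -0.0045] [-0.65  2.94  2.44]
   [ 0.0393  0.0151 -0.0023] [-0.65  2.94  2.44]
   [ 0.0399  0.0134 -0.0001] [-0.65  2.94  2.44]
   [0.0404 0.0117 0.0021] [-0.65  2.94  2.44]
   [0.0407 0.0099 0.0043] [-0.65  2.94  2.44]
   [0.0408 0.0081 0.0065] [-0.65  2.94  2.44]
   [0.0407 0.0063 0.0086] [-0.65  2.94  2.44]
   [0.0405 0.0044 0.0108] [-0.65  2.94  2.44]
   [0.04   0.0026 0.0129] [-0.65  2.94  2.44]
[0.4776 0.1    0.2854]
```

>>> {"fn": "carry_out", "kwargs": {"moves": [-1,0,0,-0.02,0,0,0,-1,0,0,-0.025,0,0,0,-1,0,0,-0.04,0,0,0,-1,0,0,-0.04,0,0,0,-1,0,0,-0.04,0,0,0]}}

```text
clock: 10.6
tcp_pos: [0.4337, -0.3114, 0.2235]
orientation: [-0.005, 0.571, 0.821, 0.001]
wrist_force: [1.0, 0.4, -0.2]
finger_gap: 0.0176
```

```bash
python3 - <<'E'
from h import *
s,im=snap("wrist","pics/w7.png");print(s["tcp_pos"],s["finger_gap"],s["wrist_force"],s["ft_torque"])
rows([sw(.178,.08)],[10])
E
```

```text
[ 0.4337 -0.3114  0.2235] 0.017603715924208778 [ 0.9821  0.386  -0.1976] [-0.0142 -0.0514 -0.0279]
total [372.8 183.  -55.9] [-6.58 29.33 24.44]
   [ 0.0373  0.0183 -0.0056] [-0.66  2.93  2.44]
   [ 0.0383  0.0167 -0.0035] [-0.66  2.93  2.44]
   [ 0.0391  0.0151 -0.0013] [-0.66  2.93  2.44]
   [0.0397 0.0134 0.0009] [-0.66  2.93  2.44]
   [0.0401 0.0117 0.0031] [-0.66  2.93  2.44]
   [0.0404 0.0099 0.0053] [-0.66  2.93  2.44]
   [0.0404 0.0081 0.0074] [-0.66  2.93  2.44]
   [0.0403 0.0063 0.0096] [-0.66  2.93  2.44]
   [0.04   0.0045 0.0117] [-0.66  2.93  2.44]
   [0.0395 0.0027 0.0138] [-0.66  2.93  2.44]
```

>>> {"fn": "carry_out", "kwargs": {"moves": [-1,0.0373,0.0183,-0.0056,-0.66,2.93,2.44,-1,0.0383,0.0167,-0.0035,-0.66,2.93,2.44,-1,0.0391,0.0151,-0.0013,-0.66,2.93,2.44,-1,0.0397,0.0134,0.0009,-0.66,2.93,2.44,-1,0.04,0.0117,0.0031,-0.66,2.93,2.44]}}

```text
clock: 11.28
tcp_pos: [0.4581, -0.1031, 0.2592]
orientation: [-0.09, 0.654, 0.745, 0.099]
wrist_force: [0.1, 0.1, -1.4]
finger_gap: 0.0172
```

```bash
python3 - <<'E'
from h import *
print(env.get_state()["tcp_pos"])
rows([sw(.178,.08)],[6])
E
```

```text
[ 0.4581 -0.1031  0.2592]
total [198.7  45.7  28.2] [-3.   14.4  11.69]
   [0.0331 0.0076 0.0047] [-0.5   2.4   1.95]
   [0.0331 0.0064 0.0062] [-0.5   2.4   1.95]
   [0.033  0.0052 0.0076] [-0.5   2.4   1.95]
   [0.0328 0.0041 0.009 ] [-0.5   2.4   1.95]
   [0.0326 0.0029 0.0104] [-0.5   2.4   1.95]
   [0.0322 0.0017 0.0118] [-0.5   2.4   1.95]
```

>>> {"fn": "carry_out", "kwargs": {"moves": [-1,0.0331,0.0076,0.0045,-0.5,2.4,1.95,-1,0.0331,0.0064,0.006,-0.5,2.4,1.95,-1,0.033,0.0052,0.0075,-0.5,2.4,1.95,-1,0.0328,0.0041,0.009,-0.5,2.4,1.95,-1,0.0326,0.0029,0.01,-0.5,2.4,1.95]}}

```text
clock: 11.9
tcp_pos: [0.4744, 0.0715, 0.2815]
orientation: [-0.164, 0.704, 0.668, 0.176]
wrist_force: [-0.3, 0.2, -1.9]
finger_gap: 0.0173
```

```bash
python3 - <<'E'
from h import *
where()
rows([sw(.178,.08)],[1]);rows([sw(.178,.03)],[2])
E
```

```text
edge from lip mm 149.20911255622605 clear 90.89326004021395 x -1.3547451422599264 blade tilt/yaw [-2.053   0.5733  1.5953] F tray [-0.3408 -0.834  -1.7297] tq [-0.5922  0.0357 -0.018 ] gap 0.017307297203894245
total [27.2  1.7  9.9] [-0.57  2.05  1.6 ]
   [0.0272 0.0017 0.0099] [-0.57  2.05  1.6 ]
total [29.   2.2 59.8] [-0.57  2.05  1.6 ]
   [0.0145 0.0011 0.0299] [-0.29  1.03  0.8 ]
   [0.014  0.0008 0.0302] [-0.29  1.03  0.8 ]
```

>>> {"fn": "carry_out", "kwargs": {"moves": [-1,0.029,0.002,0.012,-0.57,2.05,1.6,-1,0,0,0.015,0,0,0,-1,0,0,0.012,0,0,0,-1,0,0,0,0,0,0,-1,0,0,0,0,0,0]}}

```text
clock: 12.52
tcp_pos: [0.4781, 0.1186, 0.2595]
orientation: [-0.175, 0.71, 0.655, 0.189]
wrist_force: [-0.2, -0.1, -1.6]
finger_gap: 0.0175
```

```bash
python3 - <<'E'
from h import *
where()
rows([sw(.178,.02)],[2])
s,im=snap("wrist","pics/w8.png");_,c=snap("scene","pics/s8.png")
for x in(-.044,.044):
    u=proj("wrist",[(pose(s)@[0,x,E_,1])[:3]],s)[0];cv2.circle(im,tuple(int(v) for v in u),2,(0,255,0),-1)
for x in(-.052,.052):
    for d in(0,.195):
        u=proj("wrist",[(TR@[x,d-.04,.004,1])[:3]],s)[0];cv2.circle(im,tuple(int(v) for v in u),3,(0,0,255),-1)
o=np.zeros((600,800,3),np.uint8);o[:480,:640]=im
o[360:,480:]=cv2.resize(c[130:280,200:400],(320,240),interpolation=2);cv2.imwrite("pics/c8.png",o)
E
```

```text
edge from lip mm 181.15720070608143 clear 48.274482500091295 x -1.1489260726553532 blade tilt/yaw [-0.0071  0.1146  0.0351] F tray [-0.2249 -0.9462 -1.3234] tq [-0.5631  0.0396  0.0101] gap 0.017482580639032647
total [-3.2  1.1 28.3] [-0.11  0.01  0.04]
   [-0.0016  0.0005  0.0141] [-0.06  0.    0.02]
   [-0.0016  0.0005  0.0141] [-0.06  0.    0.02]
```

View pics/c8.png

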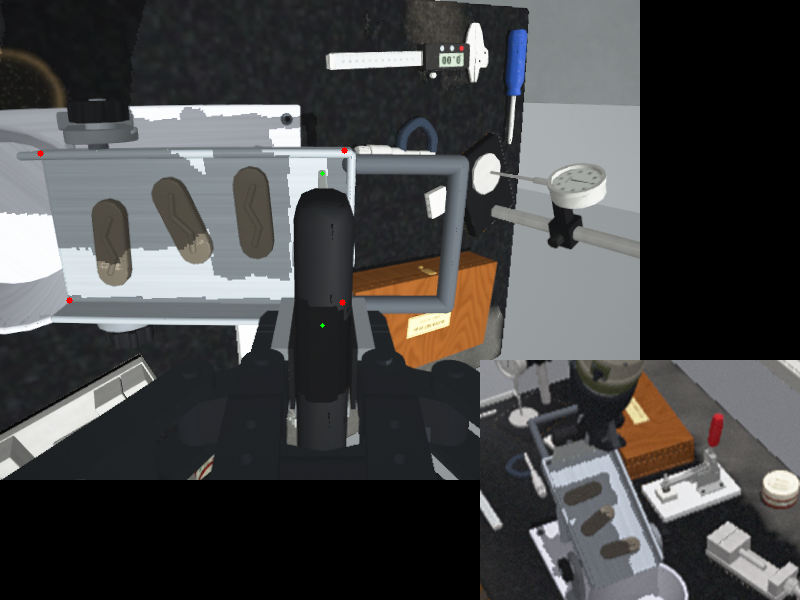

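>>> {"fn": "carry_out", "kwargs": {"moves": [-1,-0.003,0.001,0.014,-0.1,0,0,-1,0,0,0.014,0,0,0,-1,0,0,0.01,0,0,0,-1,0,0,0.004,0,0,0,-1,0,0,0,0,0,0]}}

```text
clock: 13.25
tcp_pos: [0.4826, 0.1353, 0.2221]
orientation: [-0.173, 0.711, 0.654, 0.19]
wrist_force: [0.3, -0.8, -1.4]
finger_gap: 0.0174
```

```bash
python3 - <<'E'
from h import *
where()
rows([sw(.176,.001)],[1])
E
```

```text
edge from lip mm 177.2456315331661 clear 7.411076983052847 x 2.3379238095080734 blade tilt/yaw [-0.05   -0.2457 -0.0214] F tray [ 0.3295 -1.327  -0.853 ] tq [-0.5934  0.0613 -0.0701] gap 0.017361256038006943
total [-1.3 -2.1  6.4] [ 0.25  0.05 -0.02]
   [-0.0013 -0.0021  0.0064] [ 0.25  0.05 -0.02]
```

>>> {"fn": "carry_out", "kwargs": {"moves": [-1,-0.001,-0.002,0.003,0.25,0,0,-1,0,0,0.002,0,0,0,-1,0,0,0.001,0,0,0,-1,0,0,0.001,0,0,0,-1,0,0,0,0,0,0]}}

```text
clock: 13.88
tcp_pos: [0.4813, 0.1378, 0.2159]
orientation: [-0.174, 0.711, 0.655, 0.189]
wrist_force: [-0.8, 0.6, -1.9]
finger_gap: 0.0171
```

```bash
python3 - <<'E'
from h import *
where()
E
```

```text
edge from lip mm 176.26667312121086 clear 0.8327072725292268 x 0.6435356495818798 blade tilt/yaw [-0.0605 -0.0591 -0.0046] F tray [-0.869  -0.4858 -1.8969] tq [-0.6395 -0.0037  0.0376] gap 0.017130926612209916
```

>>> {"fn": "carry_out", "kwargs": {"moves": [-1,0,0,0.001,0,0,0,-1,0,0,0.001,0,0,0,-1,0,0,0,0,0,0,-1,0,0,0,0,0,0,-1,0,0,0,0,0,0]}}

```text
clock: 14.5
tcp_pos: [0.4816, 0.1387, 0.2145]
orientation: [-0.173, 0.711, 0.655, 0.19]
wrist_force: [0.4, -0.8, 0.1]
finger_gap: 0.0171
```

```bash
python3 - <<'E'
from h import *
where()
E
```

```text
edge from lip mm 176.3248319862237 clear -0.8606127182474825 x 0.8344968486377439 blade tilt/yaw [-0.0723 -0.0957  0.0027] F tray [ 0.4482 -0.6538  0.461 ] tq [-0.6147  0.0817  0.073 ] gap 0.017065800918033416
```

>>> {"fn": "carry_out", "kwargs": {"moves": [-1,-0.002,-0.0008,-0.0018,0,0,0,-1,-0.01,0,0,0,0,0,-1,-0.01,0,0,0,0,0,-1,-0.01,0,0,0,0,0,-1,-0.01,0,0,0,0,0]}}

```text
clock: 15.12
tcp_pos: [0.4774, 0.0993, 0.1937]
orientation: [-0.174, 0.711, 0.655, 0.19]
wrist_force: [-0.4, 0.1, -1.8]
finger_gap: 0.0173
```

```bash
python3 - <<'E'
from h import *
where()
rows([sw(.08,.0008)],[5])
E
```

```text
edge from lip mm 131.590091063907 clear 0.8442402443812925 x -0.03834509448387103 blade tilt/yaw [-0.0703 -0.0845  0.036 ] F tray [-0.369  -0.7763 -1.5815] tq [-0.5474  0.0509  0.0496] gap 0.017345609149050166
total [-51.7   0.1   0.1] [0.08 0.07 0.04]
   [-0.0103  0.      0.    ] [0.02 0.01 0.01]
   [-0.0103  0.      0.    ] [0.02 0.01 0.01]
   [-0.0103  0.      0.    ] [0.02 0.01 0.01]
   [-0.0103  0.      0.    ] [0.02 0.01 0.01]
   [-0.0103  0.      0.    ] [0.02 0.01 0.01]
```

>>> {"fn": "carry_out", "kwargs": {"moves": [-1,-0.01,0,0,0,0,0,-1,-0.01,0,0,0,0,0,-1,-0.01,0,0,0,0,0,-1,-0.01,0,0,0,0,0,-1,-0.01,0,0,0,0,0]}}

```text
clock: 15.75
tcp_pos: [0.4738, 0.0527, 0.1671]
orientation: [-0.174, 0.711, 0.655, 0.19]
wrist_force: [0.3, 0.5, 0.2]
finger_gap: 0.0171
```

```bash
python3 - <<'E'
from h import *
where()
s,im=snap("wrist","pics/w9.png");_,c=snap("scene","pics/s9.png")
o=np.zeros((480,800,3),np.uint8);o[:,:400]=cv2.resize(im[100:480,0:400],(400,380)).copy()[:480] if False else cv2.copyMakeBorder(im[80:480,0:400],0,80,0,0,0)
o[:400,400:]=cv2.resize(c[150:310,200:360],(400,400),interpolation=2);cv2.imwrite("pics/c9.png",o)
E
```

```text
edge from lip mm 77.8414876156359 clear 0.981098151088617 x 0.2186613858409696 blade tilt/yaw [-0.0434 -0.113   0.0061] F tray [ 0.2871  0.5049 -0.0858] tq [-0.4814  0.0467 -0.0084] gap 0.0171099589896814
```

View pics/c9.png

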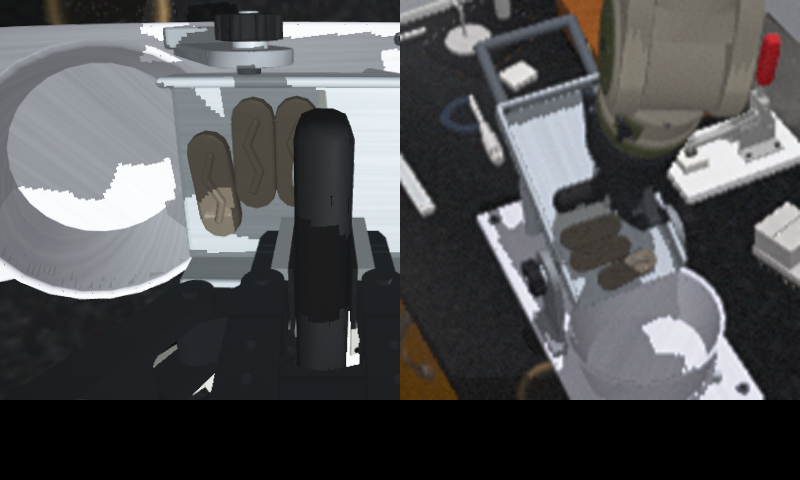

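>>> {"fn": "carry_out", "kwargs": {"moves": [-1,-0.01,0,0,0,0,0,-1,-0.01,0,0,0,0,0,-1,-0.01,0,0,0,0,0,-1,-0.01,0,0,0,0,0,-1,-0.01,0,0,0,0,0]}}

```text
clock: 16.48
tcp_pos: [0.47, 0.0067, 0.1406]
orientation: [-0.173, 0.711, 0.655, 0.19]
wrist_force: [0.0, 0.6, -1.8]
finger_gap: 0.0173
```

```bash
python3 - <<'E'
from h import *
where()
E
```

```text
edge from lip mm 24.65815757306821 clear 0.9690924648067638 x 0.18384046710297547 blade tilt/yaw [-0.0664 -0.1065  0.0049] F tray [-0.0453 -0.3859 -1.8033] tq [-0.5443  0.0339 -0.0552] gap 0.017275079067779406
```

>>> {"fn": "carry_out", "kwargs": {"moves": [-1,-0.01,0,0,0,0,0,-1,-0.01,0,0,0,0,0,-1,-0.01,0,0,0,0,0,-1,-0.01,0,0,0,0,0,-1,-0.006,0,0,0,0,0]}}

```text
clock: 17.1
tcp_pos: [0.4665, -0.0365, 0.1157]
orientation: [-0.173, 0.711, 0.654, 0.189]
wrist_force: [-1.1, 1.4, -1.2]
finger_gap: 0.0172
```

```bash
python3 - <<'E'
from h import *
where()
s,im=snap("wrist","pics/w10.png");_,c=snap("scene","pics/s10.png")
o=np.zeros((480,800,3),np.uint8);o[:400,:400]=im[80:480,0:400]
o[:400,400:]=cv2.resize(c[190:350,200:360],(400,400),interpolation=2);cv2.imwrite("pics/c10.png",o)
E
```

```text
edge from lip mm -25.369119205858944 clear 0.957089274039858 x 0.21332880333019716 blade tilt/yaw [-0.0823 -0.1061 -0.0379] F tray [-1.1817  0.49   -1.7064] tq [-0.6031 -0.0034 -0.0244] gap 0.01721895671684692
```

View pics/c10.png

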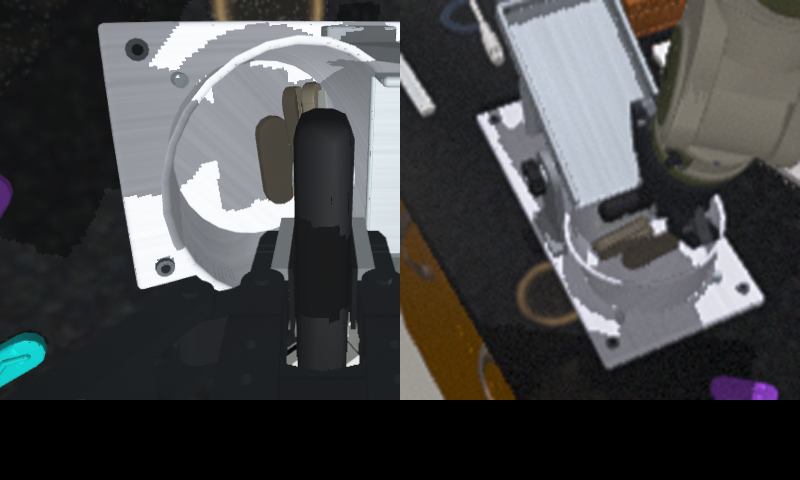

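>>> {"fn": "carry_out", "kwargs": {"moves": [-1,0,0,-0.015,0,0,0,-1,0,0,-0.025,0,0,0,-1,0,0,-0.04,0,0,0,-1,0,0,-0.04,0,0,0,-1,0,0,0,0,0,0]}}

```text
clock: 17.82
tcp_pos: [0.4608, -0.0957, 0.2229]
orientation: [-0.174, 0.711, 0.655, 0.19]
wrist_force: [1.0, -0.5, -1.4]
finger_gap: 0.0171
```

```bash
python3 - <<'E'
from h import *
A=PH.copy();A[2,3]+=.12
_,c=snap("scene","pics/s11.png");_,t=snap("top","pics/t11.png")
rows([A],[5])
E
```

```text
total [-212.3   -5.4  -74.3] [  6.32 -29.55 -24.39]
   [-0.0425 -0.0011 -0.0149] [ 1.26 -5.91 -4.88]
   [-0.0435 -0.005  -0.0104] [ 1.26 -5.91 -4.88]
   [-0.0437 -0.0089 -0.0057] [ 1.26 -5.91 -4.88]
   [-0.0432 -0.0127 -0.001 ] [ 1.26 -5.91 -4.88]
   [-0.0418 -0.0163  0.0037] [ 1.26 -5.91 -4.88]
```

>>> {"fn": "carry_out", "kwargs": {"moves": [-1,-0.0425,-0.0011,-0.015,1.26,-5.9,-4.88,-1,-0.0435,-0.005,-0.0104,1.26,-5.9,-4.88,-1,-0.0437,-0.0089,-0.0057,1.26,-5.9,-4.88,-1,-0.0432,-0.0127,-0.001,1.26,-5.9,-4.88,-1,-0.0418,-0.0163,0.0037,1.26,-5.9,-4.88]}}

```text
clock: 18.55
tcp_pos: [0.4346, -0.3122, 0.1708]
orientation: [-0.003, 0.563, 0.826, -0.004]
wrist_force: [0.0, 0.2, -2.5]
finger_gap: 0.0171
```

```bash
python3 - <<'E'
from h import *
A=PH.copy();A[2,3]+=.08
rows([A],[2])
E
```

```text
total [-2.   1.2 31.9] [-0.53  0.01  1.17]
   [-0.001   0.0006  0.016 ] [-0.27  0.    0.59]
   [-0.001   0.0006  0.016 ] [-0.27  0.    0.59]
```

>>> {"fn": "carry_out", "kwargs": {"moves": [-1,-0.001,0.001,0.016,-0.27,0,0.6,-1,-0.001,0,0.016,-0.27,0,0.6,-1,0,0,0.015,0,0,0,-1,0,0,0.01,0,0,0,-1,0,0,0,0,0,0]}}

```text
clock: 19.18
tcp_pos: [0.4325, -0.3065, 0.1045]
orientation: [-0.006, 0.57, 0.821, 0.002]
wrist_force: [-0.2, -0.2, -1.6]
finger_gap: 0.0174
```

```bash
python3 - <<'E'
from h import *
A=PH.copy();A[2,3]+=.045
rows([A,PH],[1,4])
E
```

```text
total [-8.1  0.9  0.5] [-0.17 -0.65  0.14]
   [-0.0081  0.0009  0.0005] [-0.17 -0.65  0.14]
total [ 0.  0. 45.] [0. 0. 0.]
   [0.     0.     0.0112] [0. 0. 0.]
   [0.     0.     0.0112] [0. 0. 0.]
   [0.     0.     0.0112] [0. 0. 0.]
   [0.     0.     0.0112] [0. 0. 0.]
```

>>> {"fn": "carry_out", "kwargs": {"moves": [-1,-0.008,0.001,0,-0.17,-0.65,0.14,-1,0,0,0,0,0,0,-1,0,0,0.004,0,0,0,-1,0,0,0.004,0,0,0,-1,0,0,0,0,0,0]}}

```text
clock: 19.8
tcp_pos: [0.4375, -0.3146, 0.0972]
orientation: [0.002, 0.571, 0.821, -0.0]
wrist_force: [0.9, -0.1, -1.9]
finger_gap: 0.0172
```

```bash
python3 - <<'E'
from h import *
print(env.get_state()["wrist_force"]);rows([PH],[3])
E
```

```text
[ 0.906  -0.0711 -1.853 ]
total [ 1.4 -1.  38.3] [0.08 0.17 0.01]
   [ 0.0005 -0.0003  0.0128] [0.03 0.06 0.  ]
   [ 0.0005 -0.0003  0.0128] [0.03 0.06 0.  ]
   [ 0.0004 -0.0003  0.0128] [0.03 0.06 0.  ]
```

Edge is at the slot mouth, about 1.4 mm off; go in slowly.

>>> {"fn": "carry_out", "kwargs": {"moves": [-1,0.0014,-0.001,0.003,0,0.17,0,-1,0,0,0.004,0,0,0,-1,0,0,0.004,0,0,0,-1,0,0,0.004,0,0,0,-1,0,0,0,0,0,0]}}

```text
clock: 20.42
tcp_pos: [0.4358, -0.3135, 0.0809]
orientation: [0.0, 0.571, 0.821, 0.001]
wrist_force: [0.2, 0.1, -1.6]
finger_gap: 0.0171
```

```bash
python3 - <<'E'
from h import *
print(env.get_state()["wrist_force"]);rows([PH],[3])
E
```

```text
[ 0.2448  0.0899 -1.5916]
total [-0.4  0.2 22. ] [ 0.07 -0.04  0.01]
   [-0.0001  0.0001  0.0073] [ 0.02 -0.01  0.  ]
   [-0.0001  0.0001  0.0073] [ 0.02 -0.01  0.  ]
   [-0.0001  0.0001  0.0073] [ 0.02 -0.01  0.  ]
```

>>> {"fn": "carry_out", "kwargs": {"moves": [-1,-0.0004,0.0002,0.006,0,0,0,-1,0,0,0.006,0,0,0,-1,0,0,0.005,0,0,0,-1,0,0,0.003,0,0,0,-1,0,0,0,0,0,0]}}

```text
clock: 21.05
tcp_pos: [0.4361, -0.3137, 0.0594]
orientation: [-0.0, 0.571, 0.821, 0.001]
wrist_force: [1.1, -0.3, -0.9]
finger_gap: 0.0173
```

```bash
python3 - <<'E'
from h import *
print(env.get_state()["wrist_force"]);rows([PH],[1])
E
```

```text
[ 1.0643 -0.2572 -0.8752]
total [-0.1  0.1  0.5] [ 0.07 -0.05  0.01]
   [-0.0001  0.0001  0.0005] [ 0.07 -0.05  0.01]
```

Seated. Release to a 42 mm opening and withdraw straight up.

>>> {"fn": "carry_out", "kwargs": {"moves": [-1,0,0,0.0005,0,0,0,0,0,0,0,0,0,0,0,0,0,0,0,0,0,0,0,0,0,0,0,0,0,0,0,-0.02,0,0,0]}}

```text
clock: 21.68
tcp_pos: [0.4359, -0.3135, 0.0789]
orientation: [-0.0, 0.571, 0.821, 0.001]
wrist_force: [-0.6, 0.7, -0.4]
finger_gap: 0.0425
```

>>> {"fn": "carry_out", "kwargs": {"moves": [0,0,0,-0.02,0,0,0,0,0,0,-0.03,0,0,0,0,0,0,-0.05,0,0,0,0,0,0,-0.05,0,0,0,0,0,0,0,0,0,0]}}

```text
clock: 22.3
tcp_pos: [0.4362, -0.3142, 0.2352]
orientation: [0.001, 0.571, 0.821, 0.001]
wrist_force: [-0.9, -0.5, 0.2]
finger_gap: 0.043
```

```bash
python3 - <<'E'
from h import *
s,w=snap("wrist","pics/w12.png");_,c=snap("scene","pics/s12.png");_,t=snap("top","pics/t12.png")
print(s["tcp_pos"],s["clock"],proj("top",[(ST@[0,-.135,.02,1])[:3]]))
o=np.zeros((600,800,3),np.uint8)
o[:360,:480]=cv2.resize(c[150:420,150:510],(480,360),interpolation=2)
o[:320,480:]=cv2.resize(w[60:380,180:500],(320,320))
o[360:,:480]=cv2.resize(t[220:345,150:400],(480,240),interpolation=2)
o[330:590,490:790]=cv2.resize(t[250:340,285:389],(300,260),interpolation=2)
cv2.imwrite("pics/c12.png",o)
E
```

```text
[ 0.4362 -0.3142  0.2352] 22.3 [[337.6213 291.4258]]
```

View pics/c12.png

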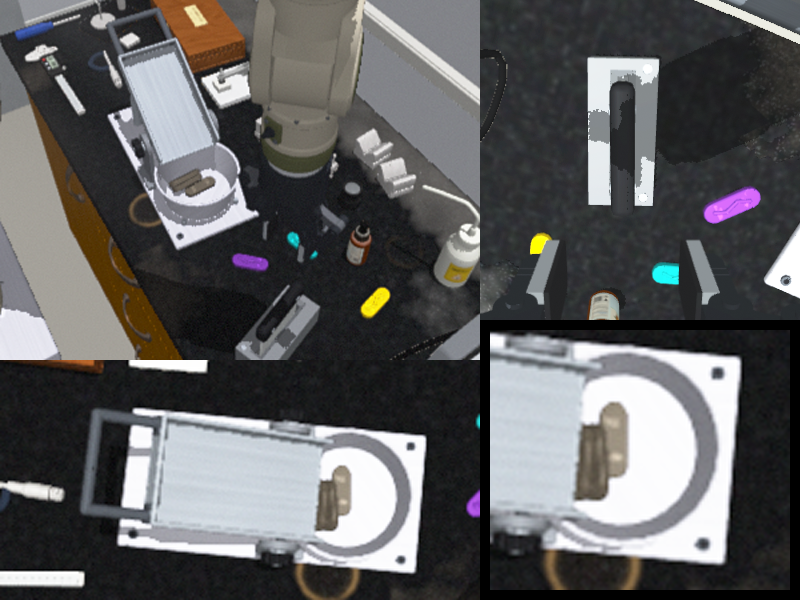

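```bash
python3 - <<'E'
from h import *
c=cv2.imread("pics/s12.png");w=cv2.imread("pics/w10.png");t=cv2.imread("pics/t12.png");u=cv2.imread("pics/s11.png")
o=np.zeros((600,800,3),np.uint8)
f=lambda im,a,b,n:cv2.resize(im[b:b+n,a:a+n],(400,300) if 0 else (300,300),interpolation=2)
o[:300,:300]=f(c,255,250,75);o[:300,300:600]=f(w,200,130,130);o[300:,:300]=f(t,300,265,50);o[300:,300:600]=f(u,255,250,75)
cv2.imwrite("pics/c13.png",o)
E
python3 - <<'E'
from h import *
a=cv2.imread("pics/top0.png");b=cv2.imread("pics/t12.png")
d=(cv2.absdiff(a,b).max(2)>60).astype(np.uint8);d=cv2.morphologyEx(d,cv2.MORPH_OPEN,np.ones((3,3)))
n,l,st,ce=cv2.connectedComponentsWithStats(d)
for i in range(1,n):
    if st[i,4]>25: print("changed",st[i])
c=cv2.imread("pics/s12.png")
for nm,im in(("scene",c),("top",b)):
    h=cv2.cvtColor(im,cv2.COLOR_BGR2HSV);m=cv2.inRange(h,(5,35,40),(25,140,190))
    n,l,st,ce=cv2.connectedComponentsWithStats(m)
    print(nm,[tuple(x) for x in st[1:] if x[4]>15])
# rim ring in the top view: right-hand rim point before/after along the stand axis
for im in(a,b): print([int(v) for v in im[292,345:372].mean(1)])
s=env.get_state();print(s["clock"]);env.hand_in()
E
```

```text
changed [ 592  231   48   69 1740]
changed [198 246  20   6  84]
changed [218 248   7  10  49]
changed [228 249   7   5  31]
changed [185 251  11  49 220]
changed [237 250  13   4  41]
changed [203 252  14   5  48]
changed [251 252  12   4  36]
changed [193 257   9  39 196]
changed [221 256  13  49 213]
changed [291 268  13  29 258]
changed [534 273  18  21 157]
changed [245 274  11  28 275]
changed [266 274  14  27 254]
changed [314 275  19  34 478]
changed [565 274  10  21 176]
changed [522 278  35  47 584]
changed [ 516  298  124  134 5595]
changed [212 303   6   8  39]
changed [452 303  14  29 161]
changed [558 303  22   6  66]
changed [233 312   9   3  27]
changed [620 343  20   3  60]
changed [ 402  366  115  114 2336]
changed [580 423  29  22 386]
changed [ 198  427  164   53 5133]
changed [   0  429   45   36 1113]
changed [581 468  12  12  94]
scene [(np.int32(419), np.int32(79), np.int32(9), np.int32(11), np.int32(29)), (np.int32(170), np.int32(219), np.int32(117), np.int32(261), np.int32(422)), (np.int32(199), np.int32(271), np.int32(15), np.int32(32), np.int32(136)), (np.
[... 1915 characters left out ...]
2(29)), (np.int32(636), np.int32(375), np.int32(4), np.int32(10), np.int32(21)), (np.int32(618), np.int32(391), np.int32(22), np.int32(42), np.int32(589)), (np.int32(234), np.int32(427), np.int32(111), np.int32(53), np.int32(2201)), (np.int32(213), np.int32(452), np.int32(11), np.int32(12), np.int32(22)), (np.int32(198), np.int32(469), np.int32(9), np.int32(11), np.int32(44))]
[252, 251, 251, 251, 251, 251, 251, 252, 252, 251, 246, 198, 122, 122, 121, 124, 124, 123, 138, 221, 248, 250, 251, 235, 127, 27, 25]
[253, 252, 252, 252, 252, 252, 252, 253, 253, 252, 249, 207, 124, 127, 125, 125, 128, 129, 145, 226, 250, 251, 252, 240, 132, 29, 28]
22.45
the job is handed in; nothing more can be done
```

I raised the tray to its stop (measured 0.521 rad) and let go. Then I swept the pats into the cup with the scraper, put the scraper back upright in its slot, and handed in at 22.5 s.

**Checks that passed:**
- The last pictures show the tray still up with a clean floor, and the scraper seated in the holder. Its height on return matched the height it was taken at to within 0.5 mm.
- The cup's rim is where it was in the first picture.
- Comparing the first and last top views shows no change at the loupe, the dropper bottle or the micrometer.
- Every wrist force I read stayed under the limit. The highest was about 50 N, when the tray reached its stop.

**Not fully settled:**
- In the final views the pats lie partly on top of one another, so I could only count two outlines clearly. All three showed in the cup in the wrist picture taken at the end of the sweep. None is left on the tray floor, and none shows on the bench or the stand in the pictures.
- I meant to confirm this with one more close-up, but I had reached the picture limit.

**What went wrong:** my first grip on the tray handle closed on nothing. The fingertips seem to sit about 29 mm further back than the stated tool geometry. I corrected for that on the second try and used the corrected offset for the scraper too.

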